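# Pack the rack wedges head to tail

### The arm

A 6-joint arm with a two-finger parallel gripper is mounted at the origin on the work surface. World frame = base frame: x ahead of the robot, y to its left, z up, the work surface at z = 0. Lengths are in mm, angles in rad, forces in N, time in s.
With the tool pointing down it reaches from about 400 to 925 mm from the base axis. Payload 12.5 kg.
Tool frame: the origin (TCP) lies at the very end of the fingers, on their centre line; the grasp point (between the pads) lies 19 mm behind it; z points along the fingers, y is the line along which they close (so a half turn about z gives the same grasp; the last joint's range is limited). The gripper opens to 95 mm and grips with 3 to 60 N. Pads are 20 mm wide; open, the fingers measure 119 mm over their backs; the gripper's body (75 mm by 180 mm) begins 59 mm behind the grasp point.
Start: joints at [-1.403, 0.491, 1.559, -0, 1.092, -0.106], TCP at [169.017, -601.731, 214.661] pointing down, gripper open.
Joint ranges: [-3.1, 3.1], [-0.84, 2.19], [0.05, 2.79], [-1.13, 4.28], [0.06, 2.93], [-2.69, 2.69]. Speed limits (rad/s): [2.22, 2.22, 2.79, 3.14, 3.14, 3.14].

### API

Orientations are given as a unit quaternion [w, x, y, z].
In Python, from plant import arm gives the robot as it stands. The module is installed in compiled form; this text tells all that it offers.
- The arm moves only by the shell command python3 -m pendant 'ROWS' [FORCE]. ROWS is JSON, a list of rows, each a list of 5 numbers: the shift along the world's x, y, z in mm, then the turn about the world's z in rad, then the closure, from 0 (fully open) to 1 (shut). In form: [[tx, ty, tz, twist, gripper], ...]. A call has 1 to 20 rows; each row is the pose to reach, as a shift and turn from the pose commanded when the call began; what a row does not reach only later rows make up. A row lasts 1/8 s, in which the tool goes at most 62.5 mm and 10.7 degrees, less where a joint would pass 70% of its speed; a pose out of reach is approached as far as the arm can. A call with a gripper value outside its range is refused whole. The fingers move at their own pace and stop on an object; FORCE is the grip in N (left out, the last holds). Time passes only in rows, so rows that repeat a pose let the fingers close. It gives the time, the measured TCP pose, the force, the opening and the grip force at its end, in the units of the state.
- arm.get_state(): the state, without advancing time (a new reading comes with each control period).
- arm.camera(name): name is "scene" or "top" or "wrist"; returns the picture (420x560x3 uint8, red, green, blue); there is no depth.
- arm.camera_model(name): a dict with "intrinsics" (3x3 intrinsics, pixels), "k1" (the pictures are not rectified: a ray, as slopes to the right and down, at radius r is drawn at 1 + k1 r^2 times it, then the intrinsics apply), "xyz" and "orientation" of the camera in the world. Camera axes: x right, y up, looking along -z (the intrinsics and any distortion apply to the point x, -y, -z); pixel columns grow to the right and rows downward; lengths in mm; the calibration is good to about 2 mm. A picture is of the moment at which its call begins: read the wrist's pose just before it. camera_model takes no time and is no camera call; for the wrist camera it gives the pose at the moment of the call.
- arm.job_done(): hands the job in; it is judged then, once.
Trained networks look in the newest picture that a camera, given by its name, has taken for a name from the list of things; names that differ only in an ending like _2 or _b are one class to them, and where a whole thing is asked for, a point or a joint stands for the part that bears it (a point fixed in the world has none). Each returns a list of dicts, best first, with "confidence" (0 to 1); they miss things now and then, are a little off and sometimes report something else, mostly with a low value. They report only what shows in the picture. A call takes as long as a camera call.
- arm.look_for(label, camera): "xy" ([column, row] in pixels, amid what is visible of it).
- arm.pinpoint(label, camera): "xy" ([column, row] in pixels: a listed point, or the origin of a listed thing).
The state is a dict: "time": time; "joint_positions": joint angles; "dq": joint speeds; "tau": joint torques, N m; "position": TCP position; "tcp_rot": TCP orientation; "contact_force": force on the tool from outside, world axes, zero at the start; "moment": the same for the moment, N m; "gripper_width": finger opening in mm; "grasp_force": force on a finger pad.
Only numpy, scipy, OpenCV 4.12 (cv2) and the standard library are available. Lean on these libraries where they do the work, as an engineer would, in place of code of your own. Each camera call takes 0.05 s, during which the arm holds its last target. There are 200 camera calls.

### The job

Pack the two long rubber rack wedges into the empty metal tray, head to tail with their sloping sides facing each other, so that together they fill it as in the full tray beside it. Both must lie flat on the tray's floor, square to it, tabs up, and be let go.

Things in the scene. Friction and masses are not known exactly. Their poses are not given: they have to be found in the camera images.
- wedge_a_tab (a point): Grey rubber wedge, 36 mm high; from above 120 mm long, 60 wide at the thick end, 20 at the thin end, one long side straight, square to the ends, the other sloping. On top a pull tab, 14 mm along x, 24 along y, 32 tall. Point: tab centre, 52 mm above the underside, 50 from the thick end, 70 from the thin, 21.7 from the straight side. x: to the thin end; y: from straight to sloping side; z up.
- wedge_b_tab (a point): The other long wedge, identical: same sizes, axes and point (tab centre). About 0.2 kg each. Pinch the tab with fingers closing along x, fingertips just above the wedge's flat top. A shorter wedge (75 mm) and a straight-sided block (120 x 40 mm) with like tabs do not belong in the tray.
- tray_floor (a point): Centre of the empty tray's inner floor, 4 mm above the desk. Fixed aluminium tray, inside 136 mm along x by 98 mm along y, walls 4 mm thick rising 25 mm above the floor; z up. The wedges fit with straight sides along the two long walls, thick ends opposite; either wedge on either side. The like tray nearby, already full, is only an example.

How it is judged (in metres and radians):
At the end, for the whole second after the job is handed in: Both long wedges lie flat on the empty tray's floor (tab centre 46 to 58 mm above it and within 60 mm of its centre sideways, tilt under 0.1 rad), lengthwise within 0.2 rad of the tray either way round, at rest. They fit only with thick ends at opposite ends (z of wedge_a_tab in the frame of tray_floor between 0.046 and 0.058 m and horizontal distance between each of wedge_a_tab, wedge_b_tab and tray_floor below 0.06 m and angle between each of wedge_a_tab, wedge_b_tab's own z axis and vertical below 0.1 rad and angle between the x axis of each of wedge_a_tab, wedge_b_tab and the x axis of tray_floor, either way round below 0.2 rad and linear speed of each of wedge_a, wedge_b below 0.02 m/s and angular speed of each of wedge_a, wedge_b below 0.2 rad/s and z of wedge_b_tab in the frame of tray_floor between 0.046 and 0.058 m); the robot touches nothing.
It also fails if it takes over 64 s, if anything falls off the work surface, if the arm or the gripper's body presses on something with over 40 N, if the wrist force passes 120 N, or if a joint passes its speed limit or range.

## Working session

There is one attempt and no reset: what is moved stays moved. The work goes in short steps, Python scripts to look and compute and a shell command to move; the robot and the scene stay as the last step left them, time stands still between calls to the robot, and variables do not carry over. Pictures are saved under pics/ and viewed, at most 10 in all, crops included, and the job is handed in when it is done.

```bash
mkdir -p pics
cat > h.py <<'E'
import numpy as np, cv2
from scipy.spatial.transform import Rotation as R
from plant import arm
def ray(cam,px):
    m=arm.camera_model(cam);K=np.array(m["intrinsics"]);k=m["k1"]
    d=np.linalg.inv(K)@[px[0],px[1],1];d=d[:2]
    u=d.copy()
    for _ in range(30): u=d/(1+k*(u@u))
    q=m["orientation"];r=R.from_quat([q[1],q[2],q[3],q[0]])
    return np.array(m["xyz"]),r.apply([u[0],-u[1],-1])
def at(cam,px,z):
    o,d=ray(cam,px);return (o+d*(z-o[2])/d[2]).round(1)
def proj(cam,p):
    m=arm.camera_model(cam);K=np.array(m["intrinsics"]);q=m["orientation"]
    c=R.from_quat([q[1],q[2],q[3],q[0]]).inv().apply(np.array(p)-m["xyz"])
    u=np.array([c[0],-c[1]])/-c[2];u=u*(1+m["k1"]*(u@u));return (K@[u[0],u[1],1])[:2].round(1)
def snap(cam,name,s=1):
    im=arm.camera(cam);b=cv2.cvtColor(im,cv2.COLOR_RGB2BGR)
    cv2.imwrite(f"pics/{name}.png",cv2.resize(b,None,fx=s,fy=s,interpolation=cv2.INTER_CUBIC));return im
E
python3 - <<'E'
from h import *
snap("top","top1",1.42)
for l,z in(("wedge_a_tab",52),("tray_floor",4)):
    for d in arm.pinpoint(l,"top"): print(l,d,at("top",d["xy"],z))
s=arm.get_state();print(s["time"],s["position"],s["tcp_rot"],arm.camera_model("top"))
E
```

```text
wedge_a_tab {'xy': [149.5, 244.2], 'confidence': 0.64} [434.4 274.7  52. ]
tray_floor {'xy': [347.8, 163.3], 'confidence': 0.76} [ 617.  -156.3    4. ]
0.15 [ 168.97505359 -601.54286338  214.19685561] [-4.18083067e-04  9.90646045e-01  1.36455998e-01 -1.12601158e-05] {'intrinsics': array([[459.37170974,   0.        , 274.69031895],
       [  0.        , 459.37170974, 204.82003984],
       [  0.        ,   0.        ,   1.        ]]), 'k1': -0.011390253560894067, 'xyz': array([ 387.80865378,   -3.25988608, 1023.59986882]), 'orientation': array([-0.7036003 , -0.05119793,  0.04210843,  0.70749719])}
```

View pics/top1.png

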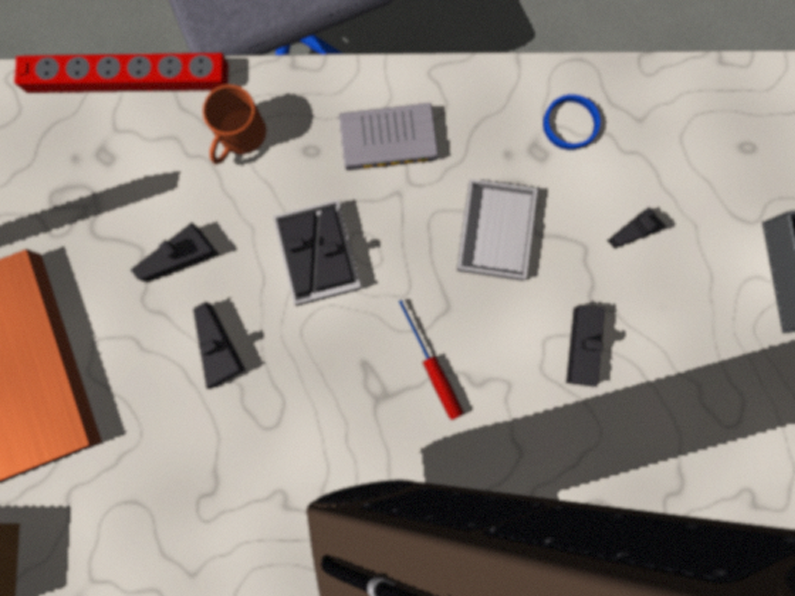

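The top view shows the long wedges at left, around (185,250) and (215,348). The empty tray is at (500,230), the short wedge at (640,227) and the block at (590,345). I'll go over the tray first and look at it.

```bash
python3 -m pendant '[[431,445,120,0,0],[431,445,120,0,0],[431,445,120,0,0],[431,445,120,0,0],[431,445,120,0,0],[431,445,120,0,0],[431,445,120,0,0],[431,445,120,0,0],[431,445,120,0,0],[431,445,120,0,0],[431,445,120,0,0],[431,445,120,0,0],[431,445,120,0,0],[431,445,120,0,0]]'
python3 - <<'E'
from h import *
s=arm.get_state();print(s["time"],s["position"],s["tcp_rot"])
snap("wrist","w1",1.0)
for d in arm.pinpoint("tray_floor","wrist"): print(d,at("wrist",d["xy"],4))
E
```

```text
time: 1.9
position: [599.4, -157.8, 334.6]
tcp_rot: [0.0, 0.991, 0.136, -0.0]
contact_force: [0.0, 1.0, -0.4]
gripper_width: 95.3
grasp_force: 0.0
1.9 [ 599.35426212 -157.79511422  334.64744012] [ 3.73854168e-05  9.90754133e-01  1.35669582e-01 -1.04367569e-04]
{'xy': [278.2, 164.5], 'confidence': 0.68} [ 618.2 -151.9    4. ]
```

View pics/w1.png

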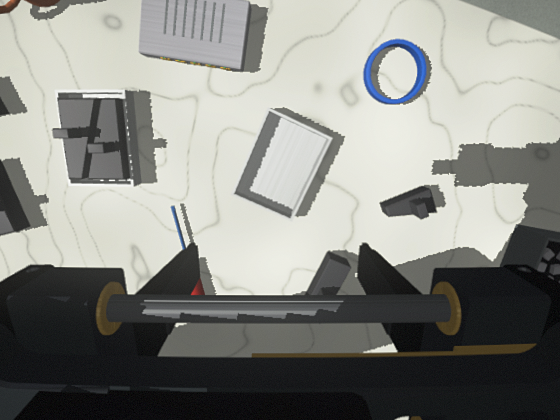

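The tray is at centre (285,165), tilted about 25° in the image. I'll enlarge it to pick the corners.

Run:
```python
import cv2
i=cv2.imread("pics/w1.png")[95:230,220:360]
cv2.imwrite("pics/w1c.png",cv2.resize(i,None,fx=4.4,fy=4.4,interpolation=cv2.INTER_CUBIC))
```

```text
(no output)
```

View pics/w1c.png

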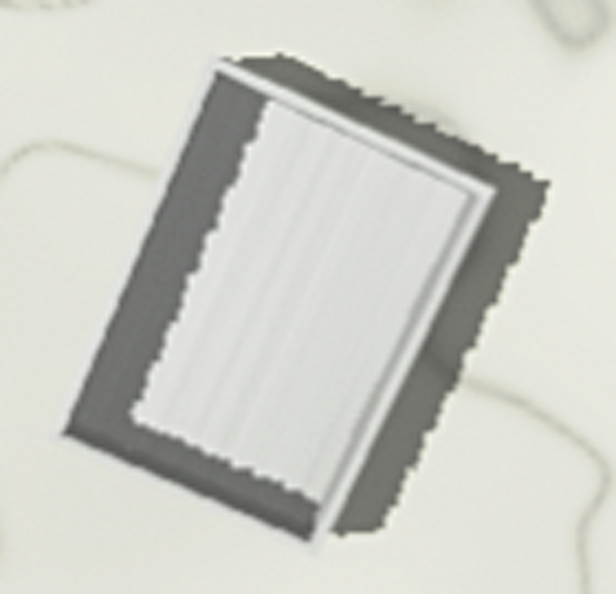

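Run:
```python
from h import *
P=np.array([at("wrist",(220+u/4.4,95+v/4.4),29) for u,v in((215,57),(497,188),(318,550),(63,435))])
print(P, P.mean(0),np.linalg.norm(P-np.roll(P,1,0),axis=1))
for a,b in((3,0),(2,1),(1,0),(2,3)):
    d=P[b]-P[a];print(np.arctan2(d[1],d[0]))
print(at("top",(130,172),52),at("top",(150,244),52))
```

```text
[[ 696.5 -115.7   29. ]
 [ 681.6 -219.1   29. ]
 [ 541.9 -196.7   29. ]
 [ 558.4  -97.3   29. ]] [ 619.6 -157.2   29. ] [139.32038616 104.46803339 141.48445144 100.76016078]
-0.13245666913706675
-0.15899026119678922
1.4276809162212154
1.4063002843014787
[590.6 322.   52. ] [434.8 273.6  52. ]
```

```bash
python3 -m pendant '[[-170,448,0,0,0],[-170,448,0,0,0],[-170,448,0,0,0],[-170,448,0,0,0],[-170,448,0,0,0],[-170,448,0,0,0],[-170,448,0,0,0],[-170,448,0,0,0],[-170,448,0,0,0],[-170,448,0,0,0]]'
python3 - <<'E'
from h import *
s=arm.get_state();print(s["time"],s["position"],s["joint_positions"])
snap("wrist","w2",1.42)
for d in arm.pinpoint("wedge_a_tab","wrist"): print(d,at("wrist",d["xy"],52))
E
```

```text
time: 3.25
position: [430.2, 290.7, 334.7]
tcp_rot: [0.0, 0.991, 0.136, 0.0]
contact_force: [0.2, -1.0, -0.1]
gripper_width: 95.0
grasp_force: 0.0
3.25 [430.18383978 290.70261766 334.65823471] [ 4.67185425e-01  2.31397970e-01  1.63598379e+00 -3.58964472e-04
  1.27430275e+00  1.76432253e+00]
{'xy': [284.6, 180.3], 'confidence': 0.89} [434.7 282.   52. ]
```

View pics/w2.png

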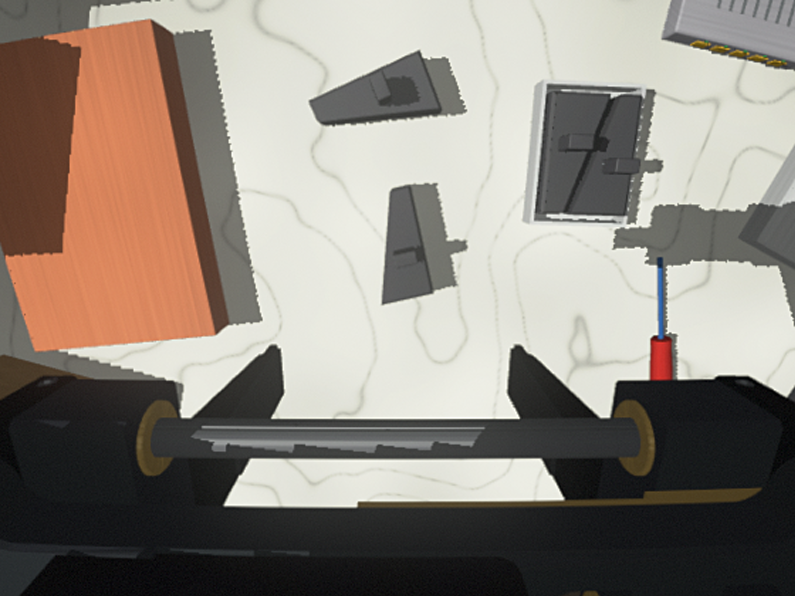

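Wedge 2 is at (410,245) in the picture with its thin end up. Wedge 1 is at (380,92) with its thin end to the left. I'll enlarge both.

Run:
```python
import cv2
i=cv2.imread("pics/w2.png")[40:315,295:475]
i=cv2.convertScaleAbs(i,alpha=1.6,beta=0)
i=cv2.resize(i,None,fx=4,fy=4,interpolation=cv2.INTER_CUBIC)
import numpy as np
o=np.zeros((600,800,3),np.uint8);a=i[0:360,40:720];
# side by side: wedge1 (scale 2.6), wedge2 (4)
w1=cv2.resize(i[20:380,40:720],(442,234),interpolation=cv2.INTER_AREA)
o[:234,:442]=w1; o[0:560,450:790]=i[540:1100,320:660]
cv2.imwrite("pics/w2c.png",o)
```

```text
(no output)
```

View pics/w2c.png

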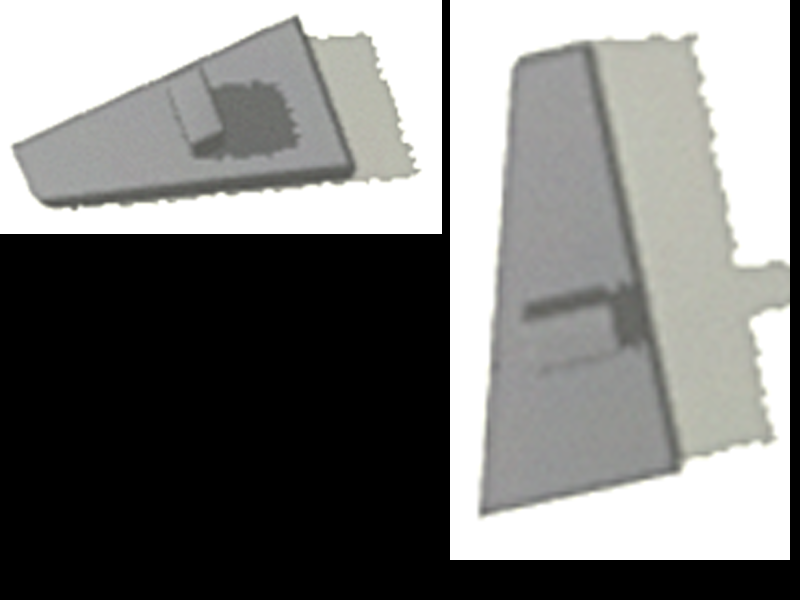

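Run:
```python
from h import *
M=np.array([[-50,-21.7],[-50,38.3],[70,-1.7],[70,-21.7]],float)
def fit(px):
    P=np.array([at("wrist",p,36)[:2] for p in px]);A=M-M.mean(0);B=P-P.mean(0)
    th=np.arctan2((A[:,0]*B[:,1]-A[:,1]*B[:,0]).sum(),(A*B).sum())
    c,s=np.cos(th),np.sin(th);Rm=np.array([[c,-s],[s,c]])
    t=P.mean(0)-Rm@M.mean(0);print("tab",t.round(1),"yaw",th.round(3),"res",(P-M@Rm.T-t).round(1).tolist())
f1=lambda u,v:((295+(40+u*680/442)/4)/1.42,(40+(20+v*360/234)/4)/1.42)
f2=lambda u,v:((295+(320+u-450)/4)/1.42,(40+(540+v)/4)/1.42)
fit([f1(298,16),f1(353,165),f1(45,200),f1(14,145)])
fit([f2(678,467),f2(482,515),f2(515,62),f2(590,45)])
```

```text
tab [582.3 345.6] yaw 2.257 res [[-2.5, 0.8], [-0.2, 3.9], [1.0, -4.1], [1.6, -0.7]]
tab [434.3 280.9] yaw 0.507 res [[1.4, 3.0], [2.9, -1.3], [-1.9, -0.9], [-2.4, -0.9]]
```

```bash
python3 -m pendant '[[4,-9,-150,1.804,0],[4,-9,-200,1.804,0],[4,-9,-200,1.804,0],[4,-9,-200,1.804,0],[4,-9,-200,1.804,0],[4,-9,-200,1.804,0],[4,-9,-200,1.804,0],[4,-9,-200,1.804,0],[4,-9,-200,1.804,0],[4,-9,-200,1.804,0],[4,-9,-200,1.804,0],[4,-9,-200,1.804,0],[4,-9,-240,1.804,0],[4,-9,-270,1.804,0],[4,-9,-294,1.804,0],[4,-9,-294,1.804,0]]' 30; python3 -m pendant '[[0,0,0,0,1],[0,0,0,0,1],[0,0,0,0,1],[0,0,0,0,1],[0,0,0,0,1],[0,0,0,0,1],[0,0,0,0,1],[0,0,0,0,1]]'
```

```text
time: 5.35
position: [433.5, 281.8, 39.5]
tcp_rot: [-0.001, 0.508, 0.861, -0.001]
contact_force: [0.1, -0.2, -0.3]
gripper_width: 95.1
grasp_force: 0.0
time: 6.35
position: [434.0, 282.3, 40.6]
tcp_rot: [0.0, 0.507, 0.862, 0.0]
contact_force: [-0.4, 0.6, -0.6]
gripper_width: 20.6
grasp_force: 0.0
```

```bash
python3 -m pendant '[[0,0,0,0,1],[0,0,0,0,1],[0,0,0,0,1],[0,0,20,0,1],[0,0,60,0,1],[0,0,110,0,1],[0,0,160,0,1],[0,0,160,0,1]]' 40
```

```text
time: 7.35
position: [435.1, 282.8, 203.8]
tcp_rot: [0.002, 0.507, 0.862, 0.003]
contact_force: [0.2, -0.9, -2.0]
gripper_width: 13.9
grasp_force: 40.0
```

```bash
python3 -m pendant '[[20,-55,0,-0.1,1],[38,-103,0,-0.2,1],[57,-154,0,-0.3,1],[75,-204,0,-0.4,1],[94,-255,0,-0.5,1],[112,-305,0,-0.6,1],[130,-353,0,-0.658,1],[148,-402,0,-0.658,1],[162,-440,0,-0.658,1],[169,-459,-30,-0.658,1],[169,-459,-80,-0.658,1],[169,-459,-80,-0.658,1],[169,-459,-80,-0.658,1]]'
python3 - <<'E'
from h import *
s=arm.get_state();print(s["time"],s["position"])
snap("wrist","w3",1.42)
E
```

```text
time: 8.98
position: [603.4, -176.6, 121.4]
tcp_rot: [0.0, 0.758, 0.652, 0.0]
contact_force: [-0.5, -0.1, -1.3]
gripper_width: 13.8
grasp_force: 40.0
8.975 [ 603.36491758 -176.61499438  121.36534658]
```

View pics/w3.png

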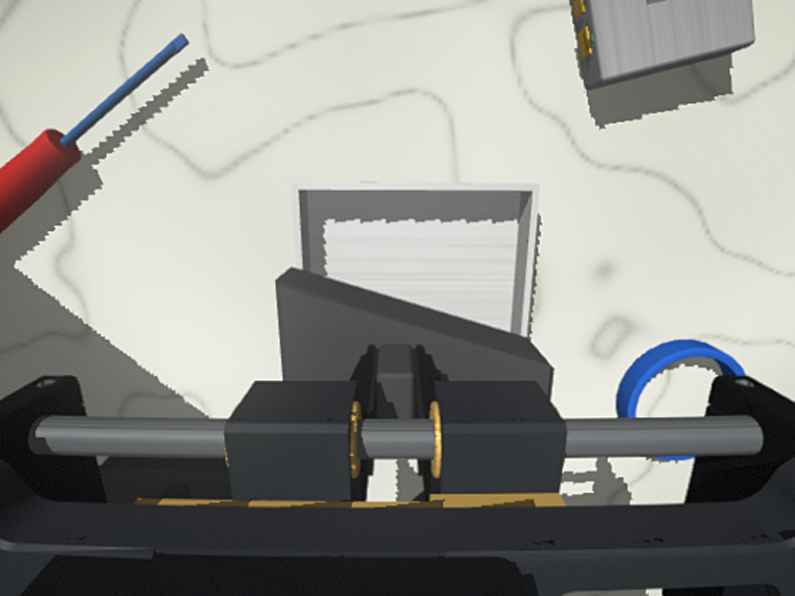

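The wedge is held square over the tray, whose far rim runs from (293,184) to (539,184). I'll check the tray position against that.

Run:
```python
from h import *
a=at("wrist",(293/1.42,184/1.42),29);b=at("wrist",(539/1.42,184/1.42),29);d=b-a
y=np.arctan2(d[1],d[0]);m=(a+b)/2
print(a,b,np.linalg.norm(d),y,m+53*np.array([np.sin(y),-np.cos(y),0]))
# held wedge top corners, expected pixels vs seen (thick slope ~ (288,270), thin slope ~(528,340))
c,s=np.cos(-.15),np.sin(-.15)
for x,yy in((-50,38.3),(70,-1.7)):
    print(proj("wrist",[603.4+c*x-s*yy,-176.6+s*x+c*yy,121.4-40+36])*1.42)
```

```text
[556.9 -93.1  29. ] [ 697.9 -114.2   29. ] 142.57001788594962 -0.1485431228046195 [ 619.55613481 -156.0663503    29.        ]
[270.936 280.166]
[555.646 370.62 ]
```

```bash
python3 -m pendant '[[0,0,-30,0,1],[0,0,-50,0,1],[0,0,-65,0,1],[0,0,-72,0,1],[0,0,-76,0,1],[0,0,-76,0,1],[0,0,-76,0,1]]'; python3 -m pendant '[[0,0,0,0,0.6],[0,0,0,0,0.6],[0,0,0,0,0.6],[0,0,0,0,0.6],[0,0,30,0,0.6],[0,0,80,0,0.6],[0,0,130,0,0.4],[0,0,180,0,0],[0,0,230,0,0],[0,0,230,0,0],[0,0,230,0,0]]'
```

```text
time: 9.9
position: [603.2, -176.8, 45.2]
tcp_rot: [0.0, 0.758, 0.652, 0.0]
contact_force: [0.1, -0.1, -1.7]
gripper_width: 14.0
grasp_force: 40.0
time: 11.28
position: [602.7, -176.6, 274.0]
tcp_rot: [-0.0, 0.758, 0.652, -0.0]
contact_force: [-0.1, -0.0, -0.4]
gripper_width: 82.9
grasp_force: 0.0
```

```bash
python3 -m pendant '[[-21,507,60,-0.734,0],[-21,507,60,-0.734,0],[-21,507,60,-0.734,0],[-21,507,60,-0.734,0],[-21,507,60,-0.734,0],[-21,507,60,-0.734,0],[-21,507,60,-0.734,0],[-21,507,60,-0.734,0],[-21,507,60,-0.734,0],[-21,507,60,-0.734,0],[-21,507,60,-0.734,0]]'
python3 - <<'E'
from h import *
s=arm.get_state();print(s["time"],s["position"],s["tcp_rot"])
snap("wrist","w4",1.42)
for d in arm.pinpoint("wedge_a_tab","wrist"): print(d,at("wrist",d["xy"],52))
E
```

```text
time: 12.65
position: [582.2, 328.9, 333.8]
tcp_rot: [0.0, 0.942, 0.336, -0.001]
contact_force: [0.2, -0.8, -0.3]
gripper_width: 95.2
grasp_force: 0.0
12.65 [582.21235408 328.92854639 333.7802239 ] [ 2.72919815e-04  9.41951572e-01  3.35747814e-01 -7.52810650e-04]
```

View pics/w4.png

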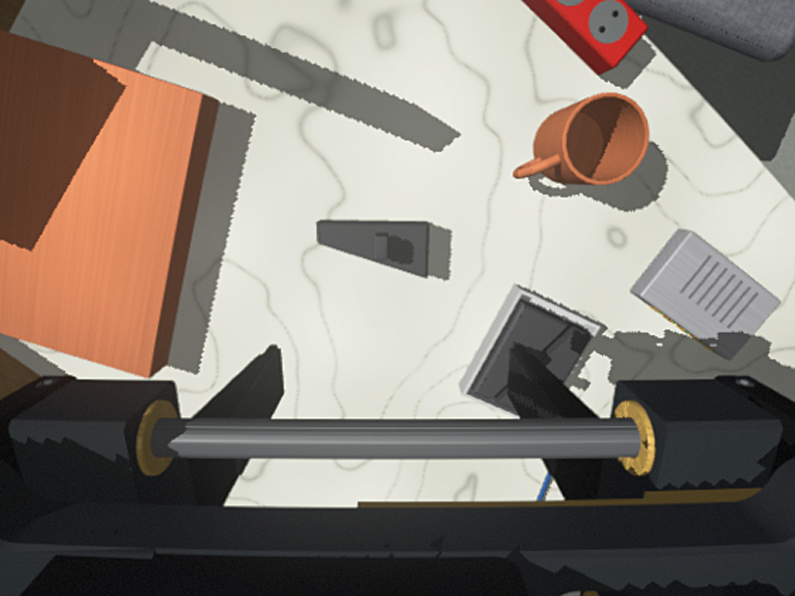

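The wedge lies almost level in the image: straight side from (318,222) to (429,222), thick end on the right, tab top near (381,246).

Run:
```python
from h import *
M=np.array([[-50,-21.7],[-50,38.3],[70,-1.7],[70,-21.7]],float)
P=np.array([at("wrist",np.array(p)/1.42,36)[:2] for p in((429,222),(428,277),(319,242),(318,222))]);A=M-M.mean(0);B=P-P.mean(0)
th=np.arctan2((A[:,0]*B[:,1]-A[:,1]*B[:,0]).sum(),(A*B).sum())
c,s=np.cos(th),np.sin(th);Rm=np.array([[c,-s],[s,c]])
t=P.mean(0)-Rm@M.mean(0);print("tab",t.round(1),"yaw",th.round(3),"res",(P-M@Rm.T-t).round(1).tolist())
print(at("wrist",np.array((381,246))/1.42,68))
arm.camera("wrist")
for d in arm.pinpoint("wedge_a_tab","wrist"): print(d,at("wrist",d["xy"],52))
```

```text
tab [584.8 347.4] yaw 2.259 res [[-1.1, 1.1], [-0.5, 1.8], [0.4, -1.8], [1.2, -1.1]]
[584.7 349.   68. ]
```

```bash
python3 -m pendant '[[2,18,-60,0,0],[2,18,-120,0,0],[2,18,-180,0,0],[2,18,-230,0,0],[2,18,-265,0,0],[2,18,-285,0,0],[2,18,-294,0,0],[2,18,-294,0,0]]' 40; python3 -m pendant '[[0,0,0,0,1],[0,0,0,0,1],[0,0,0,0,1],[0,0,0,0,1],[0,0,0,0,1],[0,0,0,0,1],[0,0,0,0,1],[0,0,0,0,1],[0,0,0,0,1],[0,0,0,0,1],[0,0,0,0,1],[0,0,20,0,1],[0,0,70,0,1],[0,0,120,0,1],[0,0,160,0,1],[0,0,160,0,1],[0,0,160,0,1]]'
```

```text
time: 13.85
position: [584.4, 348.2, 41.2]
tcp_rot: [0.0, 0.942, 0.336, 0.0]
contact_force: [-0.7, -1.0, 0.1]
gripper_width: 94.9
grasp_force: 0.0
time: 15.98
position: [583.5, 348.0, 200.4]
tcp_rot: [0.0, 0.942, 0.336, -0.0]
contact_force: [-0.5, -0.8, -2.8]
gripper_width: 14.1
grasp_force: 40.0
```

Run:
```python
from h import *
im=snap("top","top2")
for d in arm.pinpoint("wedge_a_tab","top"): print(d,at("top",d["xy"],56))
i=cv2.imread("pics/top2.png")[115:205,310:400];cv2.imwrite("pics/top2c.png",cv2.resize(i,None,fx=6,fy=6,interpolation=cv2.INTER_CUBIC))
```

```text
{'xy': [362.6, 163.8], 'confidence': 0.77} [ 604.  -180.2   56. ]
{'xy': [92.6, 159.8], 'confidence': 0.22} [617.4 403.4  56. ]
```

View pics/top2c.png

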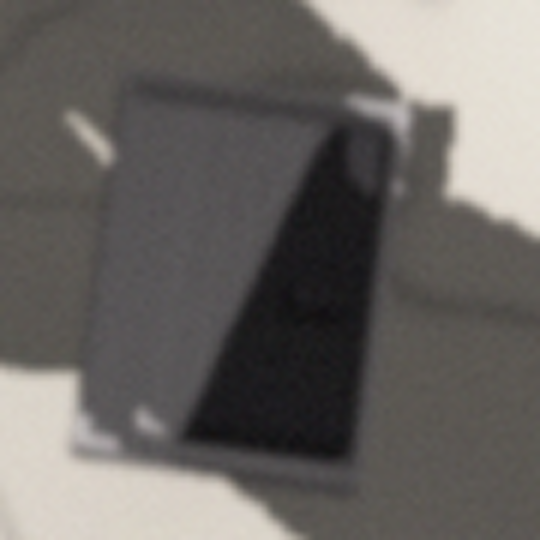

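```bash
python3 -m pendant '[[5,-50,0,0.15,1],[11,-105,0,0.3,1],[16,-160,0,0.45,1],[22,-215,0,0.6,1],[28,-270,0,0.7,1],[34,-325,0,0.736,1],[39,-380,0,0.736,1],[44,-430,0,0.736,1],[48,-465,0,0.736,1],[50.5,-482.5,0,0.736,1],[50.5,-482.5,-50,0.736,1],[50.5,-482.5,-50,0.736,1],[50.5,-482.5,-50,0.736,1]]'
```

```text
time: 17.7
position: [635.0, -133.6, 151.7]
tcp_rot: [0.0, 0.757, 0.653, 0.0]
contact_force: [0.6, 0.1, -1.7]
gripper_width: 13.9
grasp_force: 40.0
```

The crop shows the first wedge flat along the right wall with room on the left for the second. Lowering it now.

```bash
python3 -m pendant '[[0,0,-30,0,1],[0,0,-50,0,1],[0,0,-65,0,1],[0,0,-75,0,1],[0,0,-85,0,1],[0,0,-92,0,1],[0,0,-98,0,1],[0,0,-103,0,1],[0,0,-105,0,1],[0,0,-105,0,1]]'
```

```text
time: 18.95
position: [634.6, -134.2, 45.6]
tcp_rot: [0.0, 0.758, 0.653, 0.0]
contact_force: [0.1, -0.1, -1.8]
gripper_width: 13.7
grasp_force: 40.0
```

```bash
python3 -m pendant '[[0,0,0,0,0.7],[0,0,0,0,0.7],[0,0,0,0,0.7],[0,0,0,0,0.7],[0,0,30,0,0.7],[0,0,80,0,0.7],[0,0,130,0,0.7],[0,0,180,0,0.7],[-30,60,200,0,0.7],[-60,120,200,0,0.7],[-80,180,200,0,0.7],[-100,240,200,0,0.7],[-100,240,200,0,0.7],[-100,240,200,0,0.7]]'
python3 - <<'E'
from h import *
snap("top","top3")
for d in arm.pinpoint("wedge_a_tab","top"): print(d,at("top",d["xy"],56))
i=cv2.imread("pics/top3.png")[115:205,310:400];cv2.imwrite("pics/top3c.png",cv2.resize(i,None,fx=6,fy=6,interpolation=cv2.INTER_CUBIC))
E
```

```text
time: 20.7
position: [534.6, 106.1, 245.9]
tcp_rot: [0.0, 0.757, 0.653, 0.0]
contact_force: [0.8, 0.3, -0.0]
gripper_width: 28.5
grasp_force: 0.0
```

View pics/top3c.png

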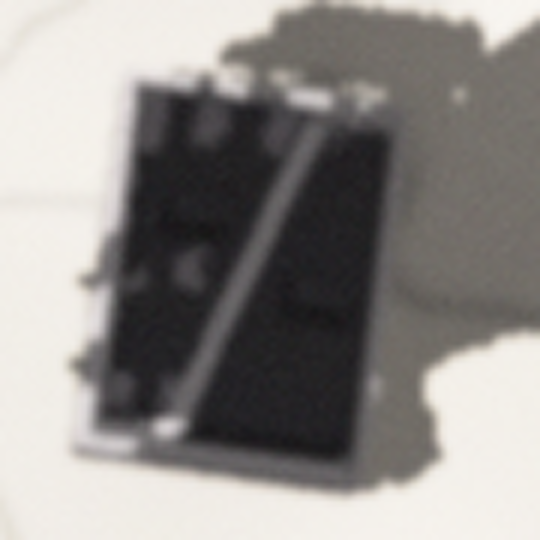

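Both wedges lie flat and square inside the tray walls, with a uniform gap between the sloping sides. Handing in.

```bash
python3 -c "
from plant import arm
print(arm.job_done())"
```

```text
the job is handed in; nothing more can be done
None
```

Both long wedges are in the empty tray, head to tail with sloping sides facing and let go; the last top-camera picture shows them square and apparently flat, and I handed the job in at about 21 s without the judge's verdict being shown.

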